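# Clear and lever open the brush-wash trough

### The arm

A 7-joint arm with a two-finger parallel gripper is mounted at the origin on the work surface. World frame = base frame: x ahead of the robot, y to its left, z up, the work surface at z = 0. Lengths are in m, angles in degrees, forces in N, time in s.
With the tool pointing down it reaches from about 0.425 to 0.925 m from the base axis. Payload 6.8 kg.
Tool frame: the origin (TCP) lies between the finger pads; the fingertips stand 11 mm ahead of it and the grasp point (between the pads) lies 8 mm behind it; z points along the fingers, y is the line along which they close (so a half turn about z gives the same grasp; the last joint's range is limited). The gripper opens to 85 mm and grips with 20 to 120 N. Pads are 22 mm wide; open, the fingers measure 114 mm over their backs; the gripper's body (76 mm by 85 mm) begins 54 mm behind the grasp point. The pads swing forward as they close: fully open they stand 13 mm farther back than shut.
Start: joints at [59.696, 27.33, 1.283, 89.118, -0.659, 63.558, -4.761], TCP at [0.276, -0.616, 0.242] pointing down, gripper open.
Joint ranges: [-169.35, 169.35], [-19.33, 120.38], [-80.79, 83.38], [13.8, 139.57], [-78.32, 258.32], [9.67, 109.79], [-169.56, 169.56]. Speed limits (degrees/s): [136.94, 136.94, 180, 180, 180, 180, 180].

### API

Orientations are given as a 3x3 rotation matrix whose columns are the frame's x, y, z axes.
In Python, from station import env gives the robot as it stands.
- The arm moves only by the tool move_arm, never from a script. Its argument "rows" is one flat list of numbers, 7 for each row, row after row: the turn, a rotation vector about the tool's x, y, z in degrees, then the shift along the tool's x, y, z in mm, then the opening, from 0 (shut) to 1 (fully open). A call has exactly 8 rows; each row is the pose to reach, as a shift and turn from the pose commanded when the call began, along the tool's axes at that moment; what a row does not reach only later rows make up. A row lasts 1/10 s, in which the tool goes at most 50 mm and 8.59 degrees, less where a joint would pass 70% of its speed; a pose out of reach is approached as far as the arm can. A call with a gripper value outside its range is refused whole. The fingers move at their own pace and stop on an object; "squeeze" is the grip in N (left out, the last holds). Time passes only in rows, so rows that repeat a pose let the fingers close, or fill a call up. It gives the time, the measured TCP pose, the force, the opening and the grip force at its end, in the units of the state.
- env.state(): the state, without advancing time (a new reading comes with each control period).
- env.capture(name): name is "scene" or "side" or "wrist"; returns a dict with "pixels" (384x512x3 uint8, red, green, blue), "fx", "fy", "cx", "cy" (pixels), "D" ([k1, k2, p1, p2, k3] as OpenCV has them; the pictures are not rectified), "R" (3x3) and "t" (3): a world point X has camera coordinates R X + t. Camera axes: x right, y down, z forward; pixel columns grow to the right and rows downward; lengths in m; the calibration is good to about 2 mm. A picture is of the moment at which its call begins. There is no depth.
- env.close_job(): hands the job in; it is judged then, once.
Trained networks look in the newest picture that a camera, given by its name, has taken for a name from the list of things; names that differ only in an ending like _2 or _b are one class to them, and where a whole thing is asked for, a point or a joint stands for the part that bears it (a point fixed in the world has none). Each returns a list of dicts, best first, with "confidence" (0 to 1); they miss things now and then, are a little off and sometimes report something else, mostly with a low value. They report only what shows in the picture. A call takes as long as a camera call.
- env.search_frame(name, camera): "centre" ([x, y, z] in m, in world coordinates, good to about 4 mm: the middle of the surface that is visible of it).
- env.landmark_of(name, camera): "centre" ([x, y, z] in m, in world coordinates, good to about 4 mm: a listed point, or the origin of a listed thing).
The state is a dict: "time_s": time; "joints": joint angles; "qvel": joint speeds; "tau": joint torques, N m; "ee_pos": TCP position; "eef_rot": TCP orientation; "force": force on the tool from outside, world axes, zero at the start; "torque": the same for the moment, N m; "width": finger opening in m; "grasp_force": force on a finger pad.
Only numpy, scipy, OpenCV 4.12 (cv2) and the standard library are available. Lean on these libraries where they do the work, as an engineer would, in place of code of your own. Each camera call takes 0.05 s, during which the arm holds its last target. There are 200 camera calls.

### The job

Push the yellow tin off the green lid of the wash trough so that it stands on the fixed metal shelf beside the lid, then press the red paddle on the lever's long end all the way down onto its stop, so that the short end raises the heavy lid. Only push and press: do not grasp or lift the tin or the lever, raise the lid with the lever alone and not by hand, keep the tin upright and leave the jar, cup and can where they are. Finish while holding the paddle down with a fingertip, the lid standing open for a colleague to reach in.

Things in the scene. Friction and masses are not known exactly. Their poses are not given: they have to be found in the camera images.
- trough: bare steel wash trough, fixed to the bench. Origin on the bench straight below the lever's axle; z up, y along the lever from the lid (-y) to the paddle (+y), x along the hinge to the shelf. In its frame, mm: base plate x -85 to 205, y -240 to 230, 6 thick; open tank x -70 to 200, y -235 to -118, 103 high; two axle posts at |x| 19 to 29, 126 high. Other entries use this frame
- shelf_mid (a point): middle of the fixed bare-metal shelf beside the lid (+x side), on its top face 117 mm above the bench, 1 mm below the lid's top. It covers x 68 to 200, y -235 to -60 mm of the trough frame; its +x, +y and -y edges have rims 4 mm thick and 10 mm high, the edge to the lid is open. Axes as trough
- lid (a joint): the green steel lid, about 2 kg (varies), 130 mm along x, 155 mm along y, 14 mm thick. Hinge angle: 0 shut, grows as its lip (+y edge) rises, about 0.45 rad when the lever lies on its stop. It falls shut by its weight when the lever is let go
- lid_lip (a point): middle of the lid's free edge (lip), on its top face; when shut it lies at x 0, y -60, z 118 mm of the trough frame, the hinge edge at y -215 mm. The lip overhangs the tank and the lever's short end lies beneath it. Axes: x along the hinge, y from hinge to lip
- pivot_seat (a point): where the axle's centre rests in the V notches: x 0, y 0, z 110 mm of the trough frame, axes as trough
- lever: loose dark steel bar, 26 mm wide, 12 thick, 0.35 kg. Its crosswise axle (12 mm diameter) rests in open V notches; short end (arm 95 mm, with a small roller on top) touches the lid from below, long end (192 mm to the paddle's middle) is up. Origin: axle centre, 110 mm above the bench. Axes as the trough's at rest, where the bar slopes up to the paddle by 0.30 rad; on the stop down by 0.38. Paddle force 3 to 7 N
- paddle_top (a point): middle of the top face of the red paddle, 56 by 56 mm, 12 mm thick, on the lever's long end. At rest about 172 mm above the bench, 182 mm from the axle along y of the trough; on the stop about 45 mm above the bench, the way between being an arc about the axle
- tin: closed yellow paint tin, 60 mm diameter, 75 mm high, about 0.25 kg, standing on the lid at the start. Origin: centre of its underside
- jar: bystander: white plastic jar with blue cap, 64 mm diameter, 85 mm high, on the trough's base plate (6 mm) beside the lever; origin at the centre of its underside
- cup: bystander: grey open cup, 72 mm across the rim, 85 mm high, also on the base plate; origin at the centre of its underside
- can: bystander: blue and silver can, 60 mm diameter, 105 mm high, on the bench on the robot's side of the lever; origin at the centre of its underside
- stop_top (a point): top centre of the black rubber stop, 24 mm diameter, under the lever at x 0, y 145, z 45 mm of the trough frame; the bar comes down on it. Axes as trough

How it is judged:
By the outcome, as a careful person would: the job done as asked, in the order asked, and still so for the second after the job is handed in, while the arm keeps its last pose, push and grip.
It also fails if it takes over 48 s, if anything falls off the work surface, if the arm or the gripper's body presses on something with over 40 N, if the wrist force passes 120 N, or if a joint passes its speed limit or range.

## Working session

There is one attempt and no reset: what is moved stays moved. The work goes in short steps, Python scripts to look and compute and a tool call to move; the robot and the scene stay as the last step left them, time stands still between calls to the robot, and variables do not carry over. Pictures are saved under pics/ and viewed, at most 10 in all, crops included, and the job is handed in when it is done.

Besides the shell and the picture viewer there is one more tool, called after "Emit:" as name(argument=value, ...) on one line, values as JSON. move_arm: Moves the arm, as the interface text tells. Its arguments: {"type":"object","properties":{"rows":{"type":"array"},"squeeze":{"type":"number"}},"required":["rows"]}

```bash
mkdir -p pics; cat > h.py <<'E'
import numpy as np,cv2
from station import env
def snap(c,n):
    d=env.capture(c); cv2.imwrite(f'pics/{n}.png',cv2.cvtColor(np.array(d['pixels'],dtype=np.uint8),cv2.COLOR_RGB2BGR)); return d
E
python3 - <<'E'
from h import *
for c in ['scene','side']:
    snap(c,c+'0')
    for n in ['pivot_seat','lid_lip','paddle_top','tin','jar','cup','can','shelf_mid','stop_top','trough','lever']:
        r=env.landmark_of(n,c)
        print(c,n,[(np.round(q['centre'],3).tolist(),round(q['confidence'],2)) for q in r[:2]])
s=env.state();print(s['time_s'],s['ee_pos'],s['eef_rot'],s['force'],s['width'])
E
```

```text
scene pivot_seat [([0.579, -0.009, 0.111], 0.59)]
scene lid_lip [([0.577, -0.068, 0.117], 0.98)]
scene paddle_top [([0.574, 0.177, 0.173], 0.59)]
scene tin [([0.601, -0.151, 0.115], 0.84)]
scene jar [([0.722, 0.176, 0.007], 0.62)]
scene cup [([0.717, 0.022, 0.007], 0.58)]
scene can [([0.412, 0.049, 0.001], 0.81)]
scene shelf_mid [([0.718, -0.15, 0.115], 0.72)]
scene stop_top [([0.582, 0.138, 0.047], 0.62)]
scene trough [([0.579, -0.0, 0.0], 0.6)]
scene lever [([0.584, -0.0, 0.109], 0.57)]
side pivot_seat [([0.585, -0.004, 0.11], 0.74)]
side lid_lip []
side paddle_top [([0.574, 0.172, 0.17], 0.84)]
side tin [([0.593, -0.157, 0.121], 0.7)]
side jar [([0.728, 0.178, 0.006], 0.66)]
side cup [([0.719, 0.024, 0.004], 0.67)]
side can [([0.411, 0.05, 0.0], 0.85), ([0.728, 0.177, 0.002], 0.43)]
side shelf_mid [([0.715, -0.152, 0.116], 0.98)]
side stop_top []
side trough [([0.584, -0.008, -0.002], 0.83)]
side lever [([0.584, -0.005, 0.109], 0.82)]
1.2 [ 0.27575234 -0.6161221   0.2423045 ] [[ 9.12759106e-01  4.08498244e-01  3.75592664e-06]
 [ 4.08498244e-01 -9.12759105e-01 -1.35269043e-05]
 [-2.09746042e-06  1.38810945e-05 -1.00000000e+00]] [ 0.19978199  0.04859374 -0.09214584] 0.08540920198041267
```

```bash
python3 -c "
import cv2,numpy as np
a=cv2.imread('pics/scene0.png');b=cv2.imread('pics/side0.png');cv2.imwrite('pics/both0.png',cv2.resize(np.hstack([a,b]),(800,300)))"
```

```text
(no output)
```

View pics/scene0.png

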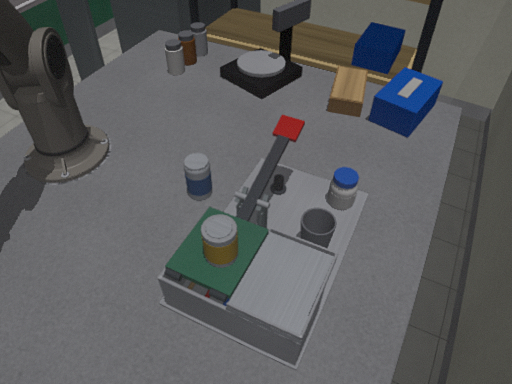

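View pics/side0.png

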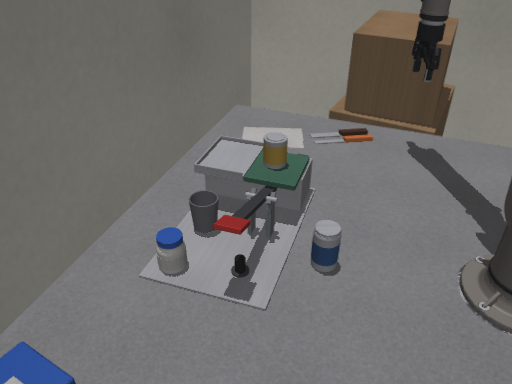

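The lid and tin are at about (220,250) in the scene view, the shelf at (285,280), and the paddle at (289,128). The can is at (198,178), the cup at (317,228) and the jar at (344,188). I'll fit the trough frame next.

```bash
cat >> h.py <<'E'
def delta(p,R=None):
    s=env.state();E=np.array(s['eef_rot']);R=E if R is None else R
    print('turn',np.round(np.degrees(cv2.Rodrigues(E.T@R)[0].ravel()),1),'shift',np.round(E.T@(np.array(p)-s['ee_pos'])*1e3,1))
E
python3 - <<'E'
from h import *
from scipy.optimize import least_squares
L=[(0,0),(0,-60),(0,182),(134,-147.5),(0,145),(0,0),(0,0),(0,0),(0,182),(134,-147.5),(0,0),(0,0)]
W=[(579,-9),(577,-68),(574,177),(718,-150),(582,138),(579,0),(584,0),(585,-4),(574,172),(715,-152),(584,-8),(584,-5)]
L=np.array(L);W=np.array(W)
f=lambda q:(L@np.array([[np.cos(q[2]),np.sin(q[2])],[-np.sin(q[2]),np.cos(q[2])]])+q[:2]-W)
r=least_squares(lambda q:f(q).ravel(),[580,-5,0]);print(r.x,np.degrees(r.x[2]),np.round(f(r.x),1).tolist())
q=r.x;c,s=np.cos(q[2]),np.sin(q[2]);M=np.array([[c,-s],[s,c]])
print('tin local',M.T@(np.array([597,-154])-q[:2]))
R=np.array([[c,s,0],[s,-c,0],[0,0,-1]])
tin=np.array([.597,-.154]);st=tin-.075*M[:,0]
print(st);delta([*st,.242],R);delta([*st,.154],R)
E
```

```text
[ 5.80826496e+02 -5.66417834e+00  1.86462730e-02] 1.0683527475465533 [[1.8, 3.3], [4.9, 2.3], [3.4, -0.7], [-0.4, -0.6], [-3.9, 1.3], [1.8, -5.7], [-3.2, -5.7], [-4.2, -1.7], [3.4, 4.3], [2.6, 1.4], [-3.2, 2.3], [-3.2, -0.7]]
tin local [  13.40494284 -148.61159355]
[ 0.52201304 -0.15539839]
turn [ 0. -0. 23.] shift [ 4.130e+02 -3.199e+02  3.000e-01]
turn [ 0. -0. 23.] shift [ 413.  -319.9   88.3]
```

Emit:
move_arm(rows=[0,0,4,20,-15,0,0.47,0,0,8,50,-39,0,0.47,0,0,12,85,-66,0,0.47,0,0,16,120,-93,0,0.47,0,0,20,155,-120,0,0.47,0,0,23,190,-147,0,0.47,0,0,23,225,-174,0,0.47,0,0,23,260,-201,0,0.47])

```text
time_s: 2.0
ee_pos: [0.4317, -0.3248, 0.2426]
eef_rot: [[1.0, 0.019, 0.001], [0.019, -1.0, -0.0], [0.001, 0.0, -1.0]]
force: [0.9, -0.7, 0.2]
width: 0.0402
grasp_force: 0.0
```

```bash
python3 - <<'E'
from h import *
c,s=np.cos(.0186),np.sin(.0186);R=np.array([[c,s,0],[s,-c,0],[0,0,-1]])
delta([.522,-.155,.154],R);print(env.state()['ee_pos'],env.state()['width'])
E
```

```text
turn [ 0. -0.  0.] shift [  93.5 -168.1   88.6]
[ 0.43165445 -0.32481164  0.24263962] 0.0402226414682104
```

Emit:
move_arm(rows=[0,0,0,18,-32,0,0.47,0,0,0,36,-65,0,0.47,0,0,0,56,-100,0,0.47,0,0,0,75,-135,0,0.47,0,0,0,88,-158,5,0.47,0,0,0,93,-168,20,0.47,0,0,0,93,-168,40,0.47,0,0,0,93,-168,60,0.47])

```text
time_s: 2.8
ee_pos: [0.5212, -0.156, 0.182]
eef_rot: [[1.0, 0.021, 0.001], [0.021, -1.0, -0.0], [0.001, 0.0, -1.0]]
force: [0.8, 0.5, -0.1]
width: 0.04
grasp_force: 0.0
```

```bash
python3 - <<'E'
from h import *
for c in ['scene','side','wrist']:
    snap(c,c+'1')
    print(c,[(np.round(q['centre'],3).tolist(),round(q['confidence'],2)) for q in env.landmark_of('tin',c)[:1]])
print(env.state()['ee_pos'])
a=[cv2.imread(f'pics/{c}1.png') for c in ('scene','wrist')];cv2.imwrite('pics/b1.png',cv2.resize(np.hstack(a),(800,300)))
E
```

```text
scene []
side [([0.594, -0.154, 0.119], 0.69)]
wrist [([0.595, -0.149, 0.119], 0.96)]
[ 0.52142622 -0.15700525  0.18350992]
```

View pics/b1.png

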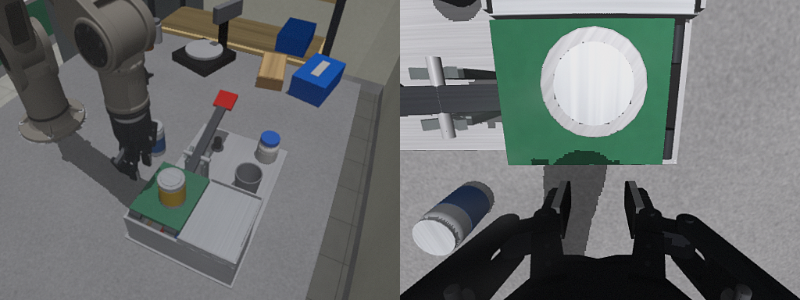

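The tin stands upright on the lid, at (172,185) in the left half. The fingers straddle its line on the robot side, about 4 mm off. I'll descend and push.

Emit:
move_arm(rows=[0,0,0,0,-4,15,0.47,0,0,0,0,-4,28,0.47,0,0,0,10,-4,29,0.47,0,0,0,20,-4,29,0.47,0,0,0,30,-4,29,0.47,0,0,0,38,-4,29,0.47,0,0,0,46,-4,29,0.47,0,0,0,55,-4,29,0.47])

```text
time_s: 3.9
ee_pos: [0.576, -0.1518, 0.1534]
eef_rot: [[1.0, 0.019, -0.001], [0.019, -1.0, -0.0], [-0.001, 0.0, -1.0]]
force: [-1.6, 0.1, 1.1]
width: 0.0401
grasp_force: 0.3
```

Emit:
move_arm(rows=[0,0,0,10,0,0,0.47,0,0,0,20,0,0,0.47,0,0,0,30,0,0,0.47,0,0,0,40,0,0,0.47,0,0,0,50,0,0,0.47,0,0,0,58,0,0,0.47,0,0,0,65,0,0,0.47,0,0,0,70,0,0,0.47])

```text
time_s: 4.7
ee_pos: [0.6462, -0.1501, 0.1531]
eef_rot: [[1.0, 0.02, -0.0], [0.02, -1.0, 0.0], [-0.0, -0.0, -1.0]]
force: [-2.0, 0.5, -0.4]
width: 0.04
grasp_force: 0.4
```

```bash
python3 - <<'E'
from h import *
for c in ['scene','side','wrist']:
    snap(c,c+'2')
    print(c,[(np.round(q['centre'],3).tolist(),round(q['confidence'],2)) for q in env.landmark_of('tin',c)[:1]])
print(env.state()['ee_pos'])
a=[cv2.imread(f'pics/{c}2.png') for c in ('scene','side')];cv2.imwrite('pics/b2.png',cv2.resize(np.hstack(a),(800,300)))
E
```

```text
scene [([0.684, -0.148, 0.114], 0.91)]
side []
wrist [([0.679, -0.148, 0.117], 0.86)]
[ 0.64546154 -0.15039147  0.15348277]
```

View pics/b2.png

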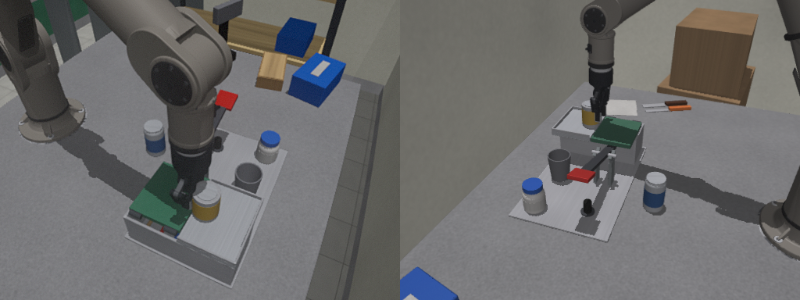

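The tin is upright at (205,205), just past the shelf edge. It needs about 33 mm more, then I back off.

Emit:
move_arm(rows=[0,0,0,8,0,0,0.47,0,0,0,16,0,0,0.47,0,0,0,23,0,0,0.47,0,0,0,29,0,0,0.47,0,0,0,33,0,0,0.47,0,0,0,33,0,0,0.47,0,0,0,20,0,0,0.47,0,0,0,-5,0,0,0.47])

```text
time_s: 5.8
ee_pos: [0.6416, -0.1498, 0.1533]
eef_rot: [[1.0, 0.02, 0.002], [0.02, -1.0, 0.0], [0.002, -0.0, -1.0]]
force: [-1.3, 0.1, -0.4]
width: 0.0398
grasp_force: 0.0
```

Emit:
move_arm(rows=[0,0,0,-25,0,0,0.47,0,0,0,-45,0,-15,0.3,0,0,0,-60,0,-40,0,0,0,0,-70,-20,-65,0,0,0,0,-75,-50,-80,0,0,0,0,-75,-85,-80,0,0,0,0,-75,-120,-80,0,0,0,0,-75,-150,-80,0])

```text
time_s: 6.6
ee_pos: [0.5627, 0.0001, 0.234]
eef_rot: [[1.0, 0.02, 0.001], [0.02, -1.0, 0.0], [0.002, -0.0, -1.0]]
force: [0.4, -0.4, 0.4]
width: -0.0001
grasp_force: 0.0
```

```bash
python3 - <<'E'
from h import *
for n in ['tin','paddle_top','lid_lip']:
  for c in ['scene','side','wrist']:
    snap(c,c+'3')
    print(n,c,[(np.round(q['centre'],3).tolist(),round(q['confidence'],2)) for q in env.landmark_of(n,c)[:1]])
print(env.state()['ee_pos'],env.state()['width'])
delta([.5775,.178,.205])
a=[cv2.imread(f'pics/{c}3.png') for c in ('scene','side')];cv2.imwrite('pics/b3.png',cv2.resize(np.hstack(a),(800,300)))
E
```

```text
tin scene []
tin side [([0.709, -0.152, 0.117], 0.82)]
tin wrist [([0.714, -0.146, 0.115], 0.89)]
paddle_top scene [([0.575, 0.176, 0.174], 0.98)]
paddle_top side [([0.577, 0.175, 0.17], 0.64)]
paddle_top wrist [([0.578, 0.179, 0.17], 0.75)]
lid_lip scene [([0.716, -0.149, 0.113], 0.19)]
lid_lip side [([0.719, -0.152, 0.118], 0.7)]
lid_lip wrist [([0.586, -0.065, 0.112], 0.81)]
[ 0.56270012 -0.00185601  0.23330016] -3.286963659583407e-06
turn [0. 0. 0.] shift [  18.3 -179.5   28.3]
```

View pics/b3.png

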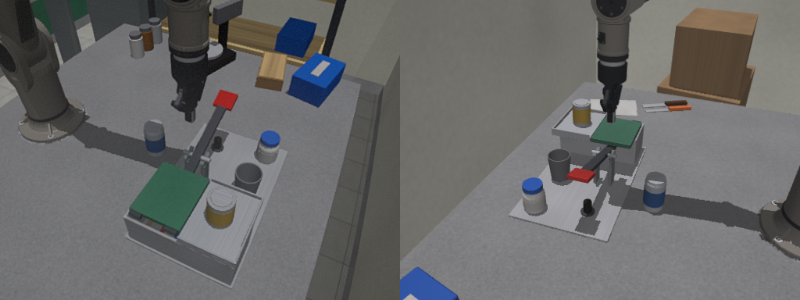

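The tin stands upright on the shelf at (221,207), clear of the lid, and the bystanders haven't moved. Next I go above the paddle.

Emit:
move_arm(rows=[0,0,0,3,-25,0,0,0,0,0,6,-60,0,0,0,0,0,9,-95,0,0,0,0,0,12,-130,0,0,0,0,0,16,-160,0,0,0,0,0,17,-178,5,0,0,0,0,17,-179,20,0,0,0,0,17,-179,33,0])

```text
time_s: 8.3
ee_pos: [0.5759, 0.1768, 0.1989]
eef_rot: [[1.0, 0.02, -0.001], [0.02, -1.0, -0.001], [-0.001, 0.001, -1.0]]
force: [-0.5, -1.0, 0.3]
width: -0.0002
grasp_force: 0.0
```

Emit:
move_arm(rows=[0,0,0,0,0,4,0,0,0,0,0,0,8,0,0,0,0,0,0,12,0,0,0,0,0,0,16,0,0,0,0,0,-1,20,0,0,0,0,0,-2,24,0,0,0,0,0,-3,28,0,0,0,0,0,-4,32,0])

```text
time_s: 9.1
ee_pos: [0.5767, 0.1817, 0.1685]
eef_rot: [[1.0, 0.019, 0.001], [0.019, -1.0, 0.0], [0.001, -0.0, -1.0]]
force: [0.3, 0.0, 4.5]
width: 0.0001
grasp_force: 2.4
```

Emit:
move_arm(rows=[0,0,0,0,-1,5,0,0,0,0,0,-2,12,0,0,0,0,0,-3,19,0,0,0,0,0,-4,26,0,0,0,0,0,-4,33,0,0,0,0,0,-5,40,0,0,0,0,0,-5,47,0,0,0,0,0,-5,53,0])

```text
time_s: 9.9
ee_pos: [0.5761, 0.1871, 0.1148]
eef_rot: [[1.0, 0.02, 0.0], [0.02, -1.0, 0.001], [0.0, -0.001, -1.0]]
force: [0.1, -0.1, 5.2]
width: -0.0
grasp_force: 2.7
```

Emit:
move_arm(rows=[0,0,0,0,0,7,0,0,0,0,0,1,14,0,0,0,0,0,2,21,0,0,0,0,0,4,28,0,0,0,0,0,5,35,0,0,0,0,0,7,42,0,0,0,0,0,8,48,0,0,0,0,0,9,53,0])

```text
time_s: 10.7
ee_pos: [0.5761, 0.1773, 0.0616]
eef_rot: [[1.0, 0.019, -0.0], [0.019, -1.0, -0.0], [-0.0, 0.0, -1.0]]
force: [-0.5, 0.9, 6.8]
width: 0.0003
grasp_force: 3.8
```

```bash
python3 - <<'E'
from h import *
for c in ['scene','side']: snap(c,c+'4')
s=env.state();print(s['ee_pos'],s['force'])
print([np.round(q['centre'],3).tolist() for q in env.landmark_of('paddle_top','side')[:1]])
a=[cv2.imread(f'pics/{c}4.png') for c in ('scene','side')];cv2.imwrite('pics/b4.png',cv2.resize(np.hstack(a),(800,300)))
E
```

```text
[0.57610534 0.17721404 0.06167998] [0.67027483 3.17725474 2.4443401 ]
[[0.574, 0.175, 0.046]]
```

View pics/b4.png

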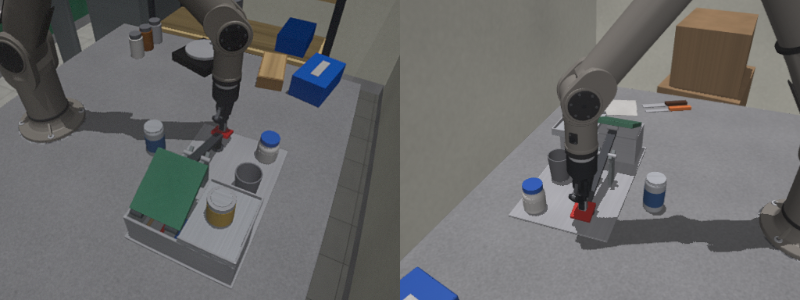

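The lid is open at (170,185), the tin is upright, and the paddle is almost on its stop. I'll press on gently until the force shows contact.

Emit:
move_arm(rows=[0,0,0,0,0,1,0,0,0,0,0,0,2,0,0,0,0,0,0,3,0,0,0,0,0,0,4,0,0,0,0,0,0,5,0,0,0,0,0,0,5,0,0,0,0,0,0,5,0,0,0,0,0,0,5,0])

```text
time_s: 11.65
ee_pos: [0.5765, 0.177, 0.0602]
eef_rot: [[1.0, 0.019, 0.001], [0.019, -1.0, -0.001], [0.001, 0.001, -1.0]]
force: [-8.5, -1.6, 29.0]
width: 0.0005
grasp_force: 13.2
```

Emit:
move_arm(rows=[0,0,0,0,0,-1,0,0,0,0,0,0,-2,0,0,0,0,0,0,-2,0,0,0,0,0,0,-2,0,0,0,0,0,0,-2,0,0,0,0,0,0,-2,0,0,0,0,0,0,-2,0,0,0,0,0,0,-2,0])

```text
time_s: 12.45
ee_pos: [0.5763, 0.1771, 0.0607]
eef_rot: [[1.0, 0.019, 0.0], [0.019, -1.0, -0.001], [0.0, 0.001, -1.0]]
force: [-4.4, 0.9, 15.7]
width: -0.0002
grasp_force: 7.5
```

```bash
python3 - <<'E'
from h import *
a=[snap(c,c+'5')['pixels'] for c in ('scene','side','wrist')]
for c in ('scene','side','wrist'): 
  for n in ('tin','lid_lip','paddle_top','lever'): print(c,n,[(np.round(q['centre'],3).tolist(),round(q['confidence'],2)) for q in env.landmark_of(n,c)[:1]])
s=env.state();print(s['ee_pos'],s['force'],s['time_s'])
a=[cv2.imread(f'pics/{c}5.png') for c in ('scene','wrist')];cv2.imwrite('pics/b5.png',cv2.resize(np.hstack(a),(800,300)))
E
```

```text
scene tin [([0.716, -0.145, 0.113], 0.76)]
scene lid_lip [([0.58, -0.082, 0.185], 0.93)]
scene paddle_top [([0.412, 0.049, 0.004], 0.73)]
scene lever [([0.582, -0.002, 0.11], 0.74)]
side tin []
side lid_lip [([0.587, -0.08, 0.186], 0.59)]
side paddle_top [([0.574, 0.176, 0.045], 0.57)]
side lever [([0.583, -0.006, 0.112], 0.72)]
wrist tin []
wrist lid_lip []
wrist paddle_top [([0.579, 0.178, 0.046], 0.79)]
wrist lever []
[0.57629936 0.17703182 0.06069605] [-3.9539454   0.54444904 15.96125027] 13.2
```

View pics/b5.png

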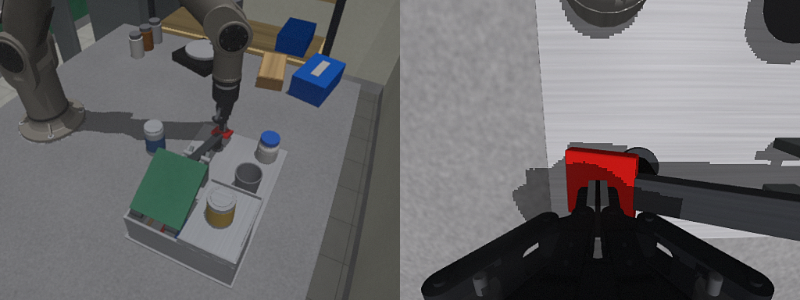

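The lid lip is at z 0.185 and the paddle at z 0.045 on its stop. I'm holding it down with 16 N, the lever is seated, and the tin is upright at (221,205). I'll hand it in.

```bash
python3 -c "
from station import env
print(env.close_job())"
```

```text
the job is handed in; nothing more can be done
None
```

The job is handed in: the tin stands upright on the shelf, and a fingertip holds the paddle down on its stop with about 16 N, keeping the lid open; the jar, cup and can look undisturbed in the pictures.

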